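# Tip the grate into the filings box

### The arm

A 6-joint arm with a two-finger parallel gripper is mounted at the origin on a cart in front of the work surface, level with it; the furniture and walls round the work are solid. World frame = base frame: x ahead of the robot, y to its left, z up, the work surface at z = 0. Lengths are in m, angles in degrees, forces in N, time in s.
With the tool pointing down it reaches from about 0.275 to 1 m from the base axis. Payload 8.4 kg.
Tool frame: the origin (TCP) lies midway between the tips of the shut fingers; the grasp point (between the pads) lies manip.tcp_to_grasp behind it (manip.tcp_to_grasp is the distance from the TCP to the grasp point, in m); z points along the fingers, y is the line along which they close (so a half turn about z gives the same grasp; the last joint's range is limited). The gripper opens to 85 mm and grips with 20 to 120 N. Pads are 22 mm wide; open, the fingers measure 114 mm over their backs; the gripper's body (76 mm by 85 mm) begins 54 mm behind the grasp point. The pads swing forward as they close: fully open they stand 13 mm farther back than shut.
Start: joints at [-0.138, 20.225, 93.587, -0, 66.188, -0.138], TCP at [0.625, -0, 0.231] pointing down, gripper open.
Joint ranges: [-150.9, 150.9], [-52.94, 120.26], [3.33, 152.33], [-74.26, 254.26], [0, 154.13], [-172.89, 172.89]. Speed limits (degrees/s): [127.2, 127.2, 159.86, 180, 180, 180].

### API

Orientations are given as a 3x3 rotation matrix whose columns are the frame's x, y, z axes.
In Python, from station import manip gives the robot as it stands.
- The arm moves only by the tool drive_tool, never from a script. Its argument "moves" is a list of rows, each a list of 3 entries, a list of its own where there are three numbers: the finger opening in m, from 0 to 0.0854, then the shift along the tool's x, y, z in m, then the turn, a rotation vector about the tool's x, y, z in rad. In form: [[jaw, [x, y, z], [rx, ry, rz]], ...]. A call has 1 to 10 rows; each row shifts and turns the commanded pose from where the row before left it, along the tool's axes as they then stand; what a row does not reach is not made up. A row lasts 1/8 s, in which the tool goes at most 62.5 mm and 10.7 degrees, less where a joint would pass 70% of its speed; a pose out of reach is approached as far as the arm can. A call is refused whole if a number of a shift passes 0.0625 or a number of a turn 0.188, either way. A call with a gripper value outside its range is refused whole. The fingers move at their own pace and stop on an object; "force" is the grip in N (left out, the last holds). Time passes only in rows, so rows that do not move let the fingers close. It gives the time, the measured TCP pose, the force, the opening and the grip force at its end, in the units of the state.
- manip.get_obs(): the state, without advancing time (a new reading comes with each control period).
- manip.snapshot(name): name is "scene" or "side" or "wrist"; returns the picture (400x640x3 uint8, red, green, blue); there is no depth.
- manip.get_calibration(name): a dict with "intrinsics" (3x3 intrinsics, pixels), "rvec" (rotation vector, rad) and "tvec" (3), from world to camera coordinates, as OpenCV has them. Camera axes: x right, y down, z forward; pixel columns grow to the right and rows downward; lengths in m; the calibration is good to about 2 mm. A picture is of the moment at which its call begins: read the wrist's pose just before it. get_calibration takes no time and is no camera call; for the wrist camera it gives the pose at the moment of the call.
- manip.hand_in(): hands the job in; it is judged then, once.
The state is a dict: "time_s": time; "joints": joint angles; "dq": joint speeds; "joint_efforts": joint torques, N m; "tool_pos": TCP position; "ee_rot": TCP orientation; "ft_force": force on the tool from outside, world axes, zero at the start; "ft_torque": the same for the moment, N m; "gripper_width": finger opening in m; "finger_force": force on a finger pad.
Only numpy, scipy, OpenCV 4.12 (cv2) and the standard library are available. Lean on these libraries where they do the work, as an engineer would, in place of code of your own. Each camera call takes 0.05 s, during which the arm holds its last target. There are 200 camera calls.

### The job

Fit the loose steel grate into the filings box. First lift off the tweezers that lie across the box and lay them on the bench beside it; then take the grate, the plate with the pull handle, out of the rack and, as it is wider than the opening, tip it in, handle side up, with one long edge under the deep flange, let it down flat on the ledges inside, and slide it fully home against the wall under the shallow flange, so that both flanges hold it. Leave the other two plates in the rack and everything else on the bench as it is.

Things in the scene. Friction and masses are not known exactly. Their poses are not given: they have to be found in the camera images.
- grate: Steel grate of bars, the only plate with a handle: 92 mm wide (its x), 108 mm long (its y), 9 mm thick, 0.25-0.4 kg. Origin: centre of its underside; z points out of the face with the handle. Starts in one of the rack's 3 slots (varies), upright on a long edge, z level along the rack's x; its top edge, 104 mm above the bench, can be pinched across the 9 mm.
- grate_edge_p (a point): Middle of the grate's long edge at +x (46 mm from its origin), on its underside; in the rack this edge is the lower one.
- grate_edge_n (a point): Middle of the grate's long edge at -x, on its underside; in the rack this edge is the upper one.
- filings_box: Fixed grey sheet-steel box with open top, 120 (its x) by 128 mm (its y), 52 mm high, walls 4 mm, a low lug on each y side, 15 mm out. Origin: centre of its foot on the bench; z up, x from the shallow-flange side to the deep-flange side (to the robot's left). Inside 112 mm in x, 120 mm in y. Along each end wall (y = +-60) a ledge 16 mm wide, top 24 mm high, carries the grate.
- rack: Fixed wooden rack, base 146 (its x) by 112 (its y) by 12 mm; origin: centre of its foot on the bench, z up, x along its row (to the robot's left). Slots at x = -50, 0, +50 mm, each 12 mm wide between upright 8 mm dowels at y = +-36 mm, tops 47 mm above the bench; one plate stands in each.
- saw_board: Wooden board with a saw slot, 82 by 100 by 9 mm, no handle, upright in the rack; stays there. Origin: centre of one face.
- flat_plate: Plain steel plate, 78 by 96 by 9 mm, no handle, upright in the rack; stays there. Origin: centre of one face.
- wax_block: Bystander: green wax block 34x62x22 mm; leave it alone.
- brush_brass: Bystander: wooden-handled brass brush 12x125x12 mm; leave it alone.
- steel_block: Bystander: polished steel block 50x50x18 mm; leave it alone.
- hinged_tin: Bystander: red hinged tin 64x96x20 mm; leave it alone.
- file_flat: Bystander: needle file with a wooden handle, 160 mm long; leave it alone.
- vial_1: Bystander: clear capped vial, 34 mm across and high; leave it alone.
- grate_handle (a point): Top of the grate's fixed pull handle: an upright loop of 8 mm steel rod, 48 mm wide along the grate's y, in the middle of its upper face, this point 43 mm from the underside. Let go at a slant with one edge under the deep flange, the grate stays propped on the shallow flange at about 0.37 rad, its upper edge overhanging that flange; pushed on towards the deep flange it slides and drops flat.
- tweezers: Steel tweezers, 16 mm wide (its x), 125 mm long (its y), 9 mm thick, 20 g; origin: centre of the underside, z up. They start lying across the opening on the box's two flanges (underside 52 mm above the bench); pinch them across the 16 mm near the middle.
- box_opening (a point): Centre of the box's opening, level with the flange tops (52 mm), at x = -9 mm of the box. The opening is 66 mm in x, from -42 to +24 mm, between two in-turned flanges 4 mm thick (underside 48 mm): the shallow one reaches 14 mm in from its wall, the deep one 32 mm. With one long edge against the deep wall (grate centre at x = +10) the other clears the shallow flange by 6 mm.
- box_home (a point): Where the grate's origin belongs: level with the ledge tops, at x = -10 mm of the box; the grate then touches the wall under the shallow flange and lies 14 mm under that flange and 12 mm under the deep one.
- bench_vice: Fixed bench vice between the box and the rack, an obstacle 100 mm high, within 80 mm of its origin at the bench; leave it alone.

How it is judged (in metres and radians):
On the way, in this order (a step that is already met when the one before it is completed fails the run):
1. the tweezers are off the box and on the bench (height (world z) of tweezers below 0.012 m and horizontal distance between tweezers and filings_box above 0.07 m), for 0.1 s.
2. the grate, handle side up and tilted, has a long edge inside the box, under the deep flange (((x of grate_edge_p in the frame of filings_box between 0.026 and 0.058 m and y of grate_edge_p in the frame of filings_box between -0.06 and 0.06 m and z of grate_edge_p in the frame of filings_box between 0 and 0.046 m) or (x of grate_edge_n in the frame of filings_box between 0.026 and 0.058 m and y of grate_edge_n in the frame of filings_box between -0.06 and 0.06 m and z of grate_edge_n in the frame of filings_box between 0 and 0.046 m)) and angle between grate's own z axis and vertical between 0.1 and 1.5 rad), for 0.05 s.
3. the grate lies flat on the ledges inside the box (z of grate in the frame of filings_box between 0.02 and 0.0275 m and y of grate in the frame of filings_box between -0.012 and 0.012 m and angle between grate's own z axis and vertical below 0.06 rad), for 0.1 s.
At the end, for the whole second after the job is handed in: The grate lies at rest on the ledges in the box, handle up, level within 0.06 rad, its long edge within 4.5 mm of the wall under the shallow flange, so that both edges are covered; the tweezers lie at rest on the bench outside the box (all of step 1 and all of step 3 and x of grate in the frame of filings_box between -0.016 and -0.0055 m and angle between the x axis of grate and the x axis of filings_box, either way round below 0.12 rad and linear speed of each of grate, tweezers below 0.01 m/s); the robot touches nothing.
It fails at once if one of the other two plates is moved by more than 30 mm or pulled out of the rack (distance of any of saw_board, flat_plate from where it was at the start of the episode above 0.03 m).
It fails at once if a bystander on the bench is moved by more than 30 mm (distance of any of wax_block, brush_brass, steel_block, hinged_tin, file_flat, vial_1 from where it was at the start of the episode above 0.03 m).
It also fails if it takes over 58 s, if anything falls off the work surface, if the arm or the gripper's body presses on something with over 40 N, if the wrist force passes 120 N, or if a joint passes its speed limit or range.

## Working session

There is one attempt and no reset: what is moved stays moved. The work goes in short steps, Python scripts to look and compute and a tool call to move; the robot and the scene stay as the last step left them, time stands still between calls to the robot, and variables do not carry over. Pictures are saved under pics/ and viewed, at most 10 in all, crops included, and the job is handed in when it is done.

Besides the shell and the picture viewer there is one more tool, called after ">>>" as a command line: name --argument value ..., lists and objects as JSON in quotes. drive_tool: Moves the arm, as the interface text tells. Its arguments: {"type":"object","properties":{"moves":{"type":"array","items":{"type":"array"}},"force":{"type":"number"}},"required":["moves"]}

```bash
ls; mkdir -p pics
python3 - <<'E'
from station import manip
import cv2,numpy as np
o=manip.get_obs();print(o['time_s'],o['tool_pos'],manip.tcp_to_grasp,o['gripper_width'])
for n in ["scene","side","wrist"]:
    c=manip.get_calibration(n);print(n,np.round(c['intrinsics'],1).tolist(),c['rvec'],c['tvec'])
    R=cv2.Rodrigues(np.array(c['rvec'],float))[0];print('cam at',-R.T@np.array(c['tvec']),'fwd',R[2])
    im=manip.snapshot(n);cv2.imwrite(f'pics/{n}0.png',im[:,:,::-1])
E
```

```text
pics
0.0 [ 6.24517733e-01 -3.57693590e-06  2.30539066e-01] 0.0187 0.0848866317496081
scene [[439.2, 0.0, 322.6], [0.0, 439.2, 198.1], [0.0, 0.0, 1.0]] [ 1.2971029  -2.17088338  0.9549545 ] [-0.01656355  0.50389121  0.58412815]
cam at [-0.10111783  0.01914141  0.76471903] fwd [ 0.66391582 -0.33688562 -0.66762555]
side [[454.3, 0.0, 318.1], [0.0, 454.3, 197.4], [0.0, 0.0, 1.0]] [ 0.39682814 -2.72747163  1.22596739] [0.45604166 0.36795915 0.76710433]
cam at [0.33709128 0.44596828 0.78695536] fwd [ 0.21927625 -0.71565816 -0.66313748]
wrist [[283.0, 0.0, 320.8], [0.0, 283.0, 200.9], [0.0, 0.0, 1.0]] [-2.86604267e+00  8.43749121e-04  2.27370538e-03] [-0.62394033 -0.03601629  0.37962171]
cam at [0.62454779 0.06813273 0.37417821] fwd [-0.00163682 -0.27207467 -0.96227475]
```

View pics/scene0.png

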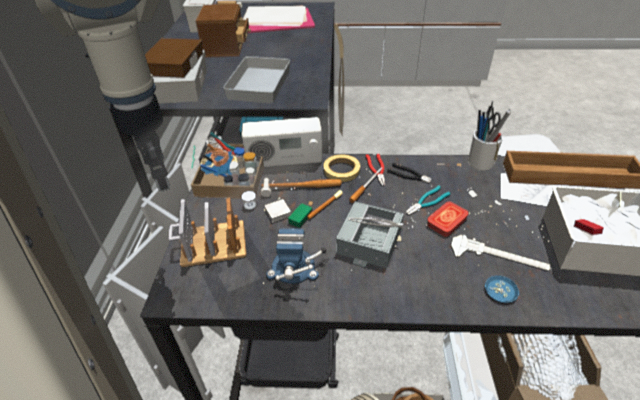

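View pics/side0.png

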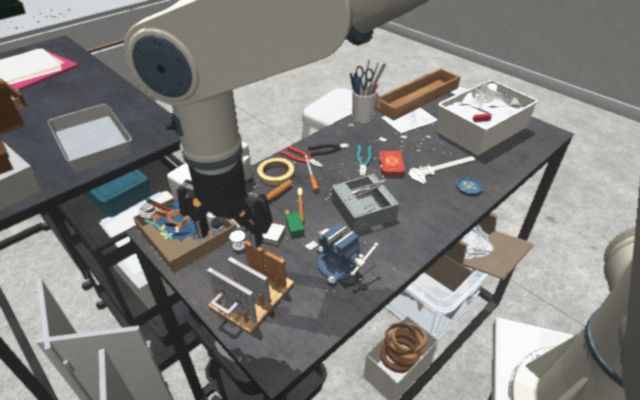

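View pics/wrist0.png

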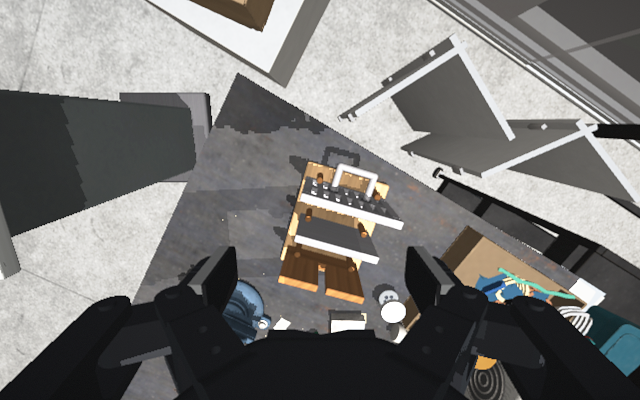

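```bash
cat > h.py <<'E'
import numpy as np,cv2
from station import manip
def cal(n):
    c=manip.get_calibration(n);K=np.array(c['intrinsics'],float);R=cv2.Rodrigues(np.array(c['rvec'],float))[0];return K,R,np.array(c['tvec'],float).ravel()
def proj(C,P):
    K,R,t=C;q=(R@np.atleast_2d(P).T).T+t;q=q@K.T;return q[:,:2]/q[:,2:]
def ray(C,uv):
    K,R,t=C;d=R.T@np.linalg.inv(K)@np.array([uv[0],uv[1],1.]);return -R.T@t,d/np.linalg.norm(d)
def onz(C,uv,z):
    o,d=ray(C,uv);return o+d*(z-o[2])/d[2]
def tri(obs):
    A=np.zeros((3,3));b=np.zeros(3)
    for C,uv in obs:
        o,d=ray(C,uv);M=np.eye(3)-np.outer(d,d);A+=M;b+=M@o
    p=np.linalg.solve(A,b);return p,[np.linalg.norm(proj(C,p)[0]-uv) for C,uv in obs]
E
python3 - <<'E'
from h import *
np.set_printoptions(precision=4,suppress=True)
S=cal('scene');D=cal('side');W=cal('wrist')
for n,C in zip('SDW',(S,D,W)):
    print(n,C[1].tolist()); print(proj(C,[[0.6245,0,0.2305],[0,0,0],[.6,0,0],[.6,-.3,0],[.6,.3,0]]))
print('box S',onz(S,(370,235),.05),'D',onz(D,(365,200),.05))
print('rack S',onz(S,(212,245),.01),'D',onz(D,(252,295),.01),'W',onz(W,(340,230),.01))
a=cv2.imread('pics/scene0.png')[190:275,160:410];b=cv2.imread('pics/side0.png')[165:335,200:410]
cv2.imwrite('pics/a.png',cv2.resize(a,None,fx=3.2,fy=3.2,interpolation=cv2.INTER_CUBIC))
cv2.imwrite('pics/b.png',cv2.resize(b,None,fx=3.5,fy=3.5,interpolation=cv2.INTER_CUBIC))
E
```

```text
S [[-0.46669884092995056, -0.8842347672532807, -0.017918377582171463], [-0.5843012756282038, 0.32347636279433045, -0.7442815744142834], [0.6639158163305754, -0.33688561722621424, -0.66762554604525]]
[[160.326  181.1992]
 [310.1375 576.9843]
 [190.013  266.6585]
 [309.8994 220.9325]
 [ 42.6335 322.8708]]
D [[-0.9577163948664494, -0.287645919117847, -0.006255575022339976], [-0.18627193792328056, 0.6364693400107656, -0.7484714719804393], [0.21927624619715788, -0.7156581617232554, -0.6631374845479436]]
[[231.334  245.2202]
 [588.1767 415.2829]
 [258.1649 326.8857]
 [304.9342 224.0046]
 [182.034  494.3551]]
W [[0.9999988502849445, -0.0007936152596514105, -0.0012921314207862543], [-0.0004121190916712935, -0.9622756601074387, 0.27207606311957583], [-0.0014593103313602313, -0.2720752177976024, -0.9622748808286248]]
[[ 321.0824  248.6423]
 [-144.3706  174.1012]
 [ 302.8412  173.8544]
 [ 306.1738  356.103 ]
 [ 297.6775 -108.5318]]
box S [ 0.45   -0.3764  0.05  ] D [ 0.4687 -0.3721  0.05  ]
rack S [ 0.6297 -0.0619  0.01  ] D [ 0.6379 -0.061   0.01  ] W [ 0.6504 -0.0765  0.01  ]
```

Run:
```python
from h import *
print(np.round(manip.get_obs()['ee_rot'],3).tolist())
```

```text
[[-0.0, 1.0, -0.001], [1.0, 0.0, 0.0], [0.0, -0.001, -1.0]]
```

View pics/b.png

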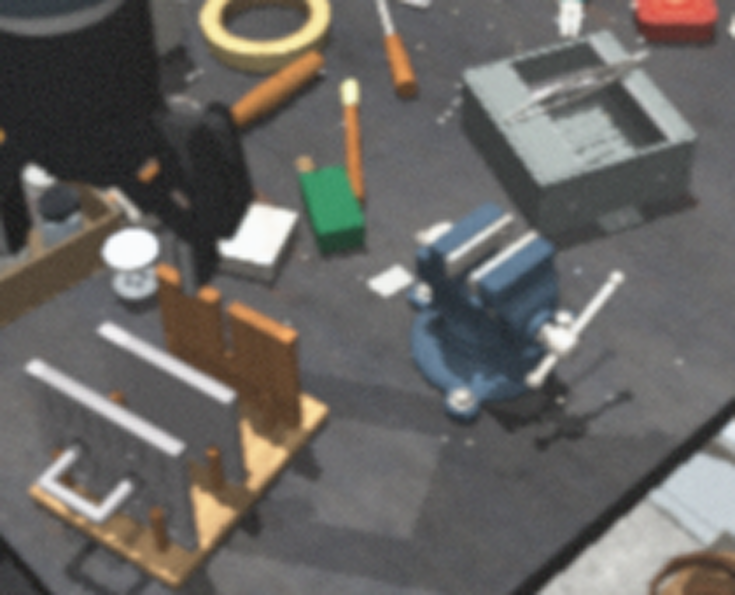

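>>> drive_tool --moves '[[0.085, [-0.045, -0.024, 0], [0, 0, 0]], [0.085, [-0.045, -0.024, 0], [0, 0, 0]], [0.085, [-0.045, -0.024, 0], [0, 0, 0]], [0.085, [-0.045, -0.024, 0], [0, 0, 0]], [0.085, [-0.045, -0.024, 0], [0, 0, 0]], [0.085, [-0.045, -0.024, 0], [0, 0, 0]], [0.085, [-0.045, -0.024, 0], [0, 0, 0]], [0.085, [0, 0, 0], [0, 0, 0]]]'

```text
time_s: 1.15
tool_pos: [0.4553, -0.3176, 0.2311]
ee_rot: [[0.004, 1.0, -0.001], [1.0, -0.004, -0.0], [-0.0, -0.001, -1.0]]
ft_force: [0.4, 0.6, -0.6]
gripper_width: 0.0846
finger_force: 0.0
```

Run:
```python
from h import *
o=manip.get_obs();print(o['time_s'],o['tool_pos'])
W=cal('wrist');im=manip.snapshot('wrist');np.savez('w1.npz',K=W[0],R=W[1],t=W[2])
cv2.imwrite('pics/wrist1.png',im[:,:,::-1]);print(proj(W,[[.46,-.374,.05],o['tool_pos']]))
S=manip.snapshot('scene');cv2.imwrite('pics/scene1.png',S[:,:,::-1])
```

```text
1.15 [ 0.45531338 -0.31755246  0.23111742]
[[325.20523627 226.64357063]
 [321.34250627 248.83565279]]
```

View pics/wrist1.png

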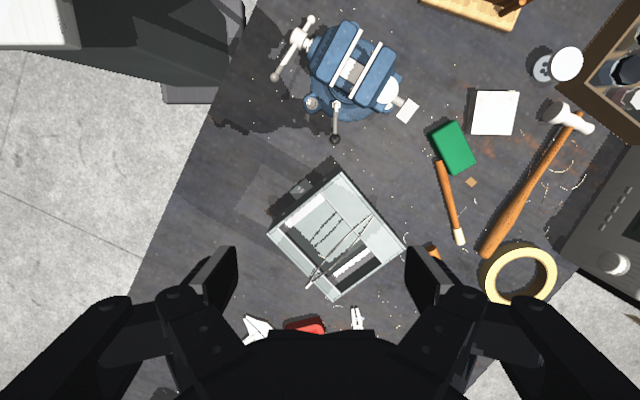

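Run:
```python
import cv2
a=cv2.imread('pics/wrist1.png')[160:310,255:420]
cv2.imwrite('pics/c.png',cv2.resize(a,None,fx=4,fy=4,interpolation=cv2.INTER_CUBIC))
```

```text
(no output)
```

View pics/c.png

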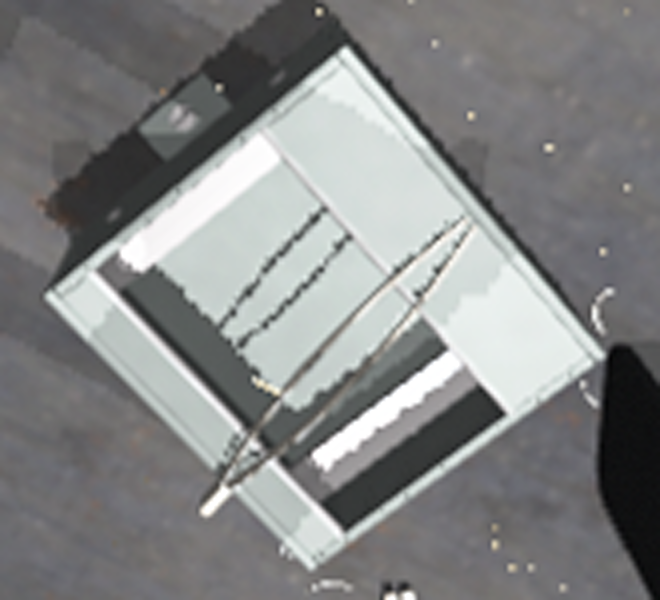

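```bash
cat >> h.py <<'E'
def load(f):
    d=np.load(f);return d['K'],d['R'],d['t']
def fitbox(obs,z=None):
    """obs: list of (C, 4 px: (+,+),(-,+),(-,-),(+,-) top outer corners); returns x,y,yaw,(z)"""
    from scipy.optimize import least_squares
    L=np.array([[60,64],[-60,64],[-60,-64],[60,-64]])/1000
    def f(p):
        c,s=np.cos(p[2]),np.sin(p[2]);zz=z if z is not None else p[3]
        P=np.c_[L@np.array([[c,s],[-s,c]])+p[:2],np.full(4,zz)]
        return np.concatenate([(proj(C,P)-np.array(u)).ravel() for C,u in obs])
    r=least_squares(f,[.46,-.375,.7]+([.05] if z is None else []));return r.x,np.sqrt(np.mean(r.fun**2))
E
python3 - <<'E'
from h import *
W=load('w1.npz')
u=[(341.2,172),(267,233.75),(333,302),(406.2,248.2)]
print(fitbox([(W,u)],.052),fitbox([(W,u)]))
a=onz(W,(373,215.5),.06);b=onz(W,(306.2,288),.06);print(a,b,np.linalg.norm(a-b),(a+b)/2,np.degrees(np.arctan2(*(a-b)[[1,0]])))
E
```

```text
(array([ 0.47447687, -0.39267348,  0.7040635 ]), np.float64(0.6540212879814772)) (array([ 0.47472055, -0.39435675,  0.70412303,  0.04775348]), np.float64(0.19144019494046224))
[ 0.51590472 -0.35645759  0.06      ] [ 0.4357749  -0.45292493  0.06      ] 0.12540627521006367 [ 0.47583981 -0.40469126  0.06      ] 50.28555674246958
```

>>> drive_tool --moves '[[0.085, [-0.0435, 0.0105, 0], [0, 0, 0]], [0.06, [-0.0435, 0.0105, 0], [0, 0, 0.173]], [0.05, [0, 0, 0.02], [0, 0, 0.173]], [0.045, [0, 0, 0.03], [0, 0, 0.173]], [0.04, [0, 0, 0.03], [0, 0, 0.174]], [0.04, [0, 0, 0], [0, 0, 0]]]'

```text
time_s: 2.0
tool_pos: [0.4775, -0.3997, 0.149]
ee_rot: [[0.637, 0.771, -0.004], [0.771, -0.637, 0.003], [0.0, -0.005, -1.0]]
ft_force: [-0.4, -0.0, 0.3]
gripper_width: 0.0399
finger_force: 0.0
```

Run:
```python
from h import *
o=manip.get_obs();print(o['time_s'],o['tool_pos'],o['joints'])
W=cal('wrist');im=manip.snapshot('wrist');np.savez('w2.npz',K=W[0],R=W[1],t=W[2])
cv2.imwrite('pics/wrist2.png',im[:,:,::-1])
print(proj(W,[[.516,-.356,.06],[.436,-.453,.06]]))
cv2.imwrite('pics/d.png',cv2.resize(im[60:340,190:450,::-1],None,fx=2.1,fy=2.1,interpolation=cv2.INTER_CUBIC))
```

```text
2.0 [ 0.47747105 -0.39971985  0.14901748] [-4.00793465e+01  2.50531587e+01  9.77464800e+01  1.42073632e-02
  5.74801932e+01 -5.35158602e-01]
[[323.31408946 133.86695999]
 [323.18373628 274.00890746]]
```

View pics/d.png

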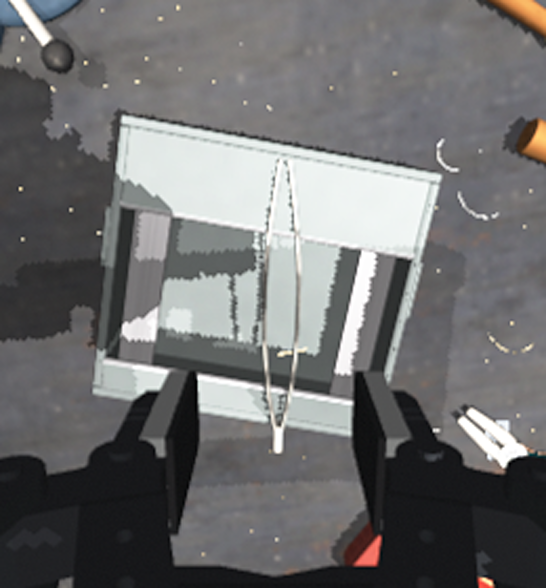

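Run:
```python
from h import *
from scipy.optimize import least_squares
A=load('w1.npz');B=load('w2.npz')
for ua,ub in [((373,215.5),(324.8,135.2)),((306.2,288),(322.4,275.2))]: print(tri([(A,ua),(B,ub)]))
L=np.array([[60,64],[-60,64],[60,-64],[-60,-64]])/1000
ua=np.array([(341.2,172),(267,233.75),(406.2,248.2),(333,302)]);ub=np.array([(248.1,115.7),(234.8,247.1),(399.5,144.8)])
def f(p):
    c,s=np.cos(p[2]),np.sin(p[2]);P=np.c_[L@np.array([[c,s],[-s,c]])+p[:2],np.full(4,p[3])]
    return np.r_[(proj(A,P)-ua).ravel(),(proj(B,P[:3])-ub).ravel()]
r=least_squares(f,[.47,-.39,.7,.05]);print(r.x,np.round(r.fun,1))
m=onz(B,(324.3,202.9),.06);print('tweezer mid',m)
o=manip.get_obs();print('tool-frame offset to mid',o['ee_rot'].T@(m-o['tool_pos']) if hasattr(o['ee_rot'],'T') else 0)
```

```text
(array([ 0.51633343, -0.3575813 ,  0.0570167 ]), [np.float64(0.15346285618198593), np.float64(0.22795513528286018)])
(array([ 0.43567004, -0.45217888,  0.06190984]), [np.float64(0.38257379960479304), np.float64(0.5218523430233794)])
[ 0.47351841 -0.39359545  0.70236365  0.04969936] [-0.5 -0.5 -1.4  0.3 -0.6  0.3 -0.9  0.2  0.8 -0.2  0.3  0.1  0.7 -1.4]
tweezer mid [ 0.48008908 -0.40095418  0.06      ]
tool-frame offset to mid [0.00087753 0.00176707 0.09074387]
```

>>> drive_tool --moves '[[0.04, [0, 0.0018, 0.05], [0, 0, 0]], [0.04, [0, 0, 0.045], [0, 0, 0]], [0.04, [0, 0, 0.012], [0, 0, 0]], [0.04, [0, 0, 0], [0, 0, 0]], [0.005, [0, 0, 0], [0, 0, 0]], [0.005, [0, 0, 0], [0, 0, 0]], [0.005, [0, 0, 0], [0, 0, 0]]]' --force 30

```text
time_s: 2.92
tool_pos: [0.4807, -0.4042, 0.0464]
ee_rot: [[0.639, 0.769, 0.003], [0.769, -0.639, -0.002], [0.0, 0.004, -1.0]]
ft_force: [-0.1, -0.0, 8.1]
gripper_width: 0.0142
finger_force: 29.4
```

>>> drive_tool --moves '[[0.005, [0, 0, -0.03], [0, 0, 0]], [0.005, [0, 0, -0.03], [0, 0, 0]], [0.005, [0.0112, -0.058, 0], [0, 0, 0]], [0.005, [0.0112, -0.058, 0], [0, 0, 0]], [0.005, [0, 0, 0.03], [0, 0, 0]], [0.005, [0, 0, 0], [0, 0, 0]]]'

```text
time_s: 3.68
tool_pos: [0.4037, -0.3111, 0.074]
ee_rot: [[0.639, 0.77, -0.001], [0.77, -0.639, 0.001], [-0.0, -0.002, -1.0]]
ft_force: [0.3, 0.0, -0.5]
gripper_width: 0.014
finger_force: 29.4
```

Run:
```python
from h import *
W=cal('wrist');im=manip.snapshot('wrist');np.savez('w3.npz',K=W[0],R=W[1],t=W[2])
sd=manip.snapshot('side')[120:320,230:430,::-1]
a=cv2.resize(im[60:340,170:470,::-1],(420,392));b=cv2.resize(sd,(392,392));cv2.imwrite('pics/e.png',np.hstack([a,b]))
```

```text
(no output)
```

View pics/e.png

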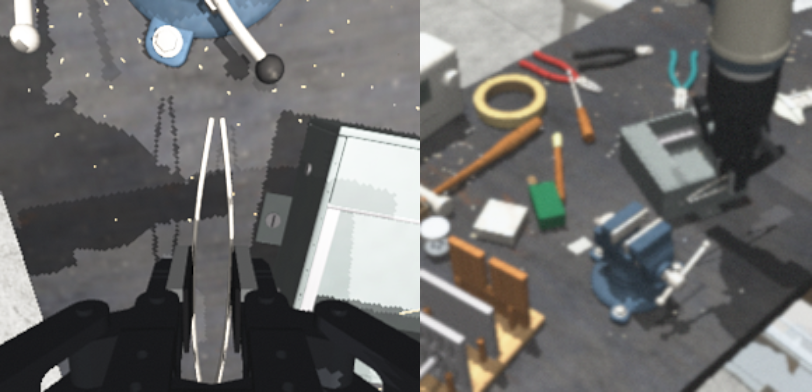

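>>> drive_tool --moves '[[0.005, [0, 0, 0.045], [0, 0, 0]], [0.005, [0, 0, 0.026], [0, 0, 0]], [0.005, [0, 0, 0], [0, 0, 0]], [0.04, [0, 0, 0], [0, 0, 0]], [0.04, [0, 0, 0], [0, 0, 0]], [0.04, [0, 0, -0.03], [0, 0, 0]], [0.04, [0, 0, -0.06], [0, 0, 0]], [0.04, [0, 0, -0.06], [0, 0, 0]], [0.04, [0, 0, -0.06], [0, 0, 0]], [0.04, [0, 0, -0.04], [0, 0, 0]]]'

```text
time_s: 5.03
tool_pos: [0.4055, -0.3128, 0.2587]
ee_rot: [[0.639, 0.769, 0.005], [0.769, -0.639, -0.004], [0.0, 0.006, -1.0]]
ft_force: [1.0, -0.7, -0.3]
gripper_width: 0.0399
finger_force: 0.0
```

>>> drive_tool --moves '[[0.06, [0.058, 0.004, 0], [0, 0, 0]], [0.085, [0.058, 0.004, 0], [0, 0, 0]], [0.085, [0.058, 0.004, 0], [0, 0, 0]], [0.085, [0.058, 0.004, 0], [0, 0, 0]], [0.085, [0.058, 0.004, 0], [0, 0, 0]], [0.085, [0, 0, 0], [0, 0, 0]]]'

```text
time_s: 5.78
tool_pos: [0.6079, -0.0988, 0.2553]
ee_rot: [[0.636, 0.772, 0.003], [0.772, -0.636, 0.0], [0.002, 0.003, -1.0]]
ft_force: [0.1, -0.4, 0.1]
gripper_width: 0.085
finger_force: 0.0
```

Run:
```python
from h import *
o=manip.get_obs();print(o['time_s'],o['tool_pos'],o['joints'])
W=cal('wrist');im=manip.snapshot('wrist');np.savez('w4.npz',K=W[0],R=W[1],t=W[2])
cv2.imwrite('pics/wrist4.png',im[:,:,::-1])
a=cv2.imread('pics/wrist0.png')[140:310,265:415];a=cv2.resize(a,None,fx=2.6,fy=2.6,interpolation=cv2.INTER_CUBIC)
c=proj(W,[.64,-.065,.06])[0];print(c)
x0,y0=[int(max(0,v)) for v in (c-[100,110])];print(x0,y0)
b=cv2.resize(im[y0:y0+220,x0:x0+200,::-1],(400,440),interpolation=cv2.INTER_CUBIC)
cv2.imwrite('pics/f.png',np.hstack([a[:440],b]));print(a.shape,b.shape)
from scipy.spatial.transform import Rotation as Ro
b_=np.radians(40.25);bx=np.array([np.cos(b_),np.sin(b_),0]);by=np.array([-np.sin(b_),np.cos(b_),0])
for th in (.5,.8):
  z=np.cos(th)*bx-np.sin(th)*np.array([0,0,1])
  for s in (1,-1):
    x=s*by;R=np.c_[x,np.cross(z,x),z]
    F=Ro.from_euler('ZY',[-66,122],degrees=True).as_matrix()
    print(th,s,Ro.from_matrix(F.T@R@Ro.from_euler('z',-90,degrees=True).as_matrix()).as_euler('ZYZ',degrees=True))
```

```text
5.775 [ 0.60791317 -0.09877704  0.2553184 ] [-9.38931120e+00  1.80964517e+01  9.34547315e+01  4.00369586e-02
  6.82536925e+01  3.00966678e+01]
[322.91459252 140.53056574]
222 30
(442, 390, 3) (440, 400, 3)
0.5 1 [  57.50176767   87.37498892 -125.41029682]
0.5 -1 [57.50176767 87.37498892 54.58970318]
0.8 1 [  43.22460632   77.59582972 -123.52674147]
0.8 -1 [43.22460632 77.59582972 56.47325853]
```

View pics/f.png

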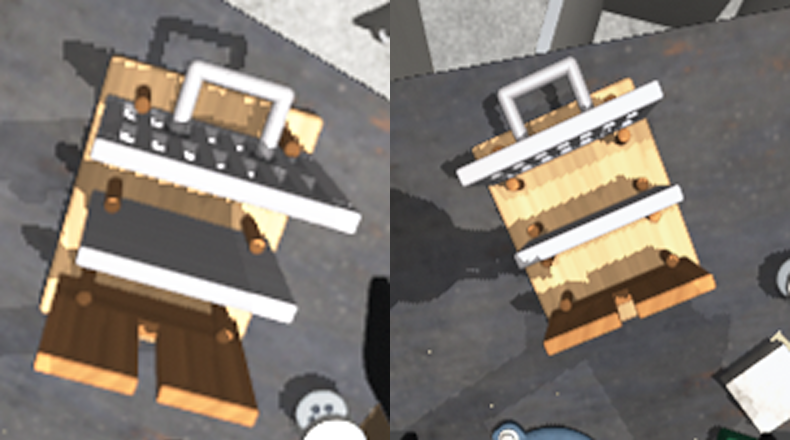

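Run:
```python
from h import *
c0=(np.array([[283.0,0,320.8],[0,283.0,200.9],[0,0,1]]),cv2.Rodrigues(np.array([-2.86604267,8.43749121e-04,2.27370538e-03]))[0],np.array([-0.62394033,-0.03601629,0.37962171]))
B=load('w4.npz')
a,ea=tri([(c0,(301.3,197.3)),(B,(256.8,119))]);b,eb=tri([(c0,(402.7,225.4)),(B,(358,75))])
print(a,ea,b,eb,np.linalg.norm(a-b),np.degrees(np.arctan2(*(b-a)[[1,0]])))
for C,u,v in ((c0,(301.3,197.3),(402.7,225.4)),(B,(256.8,119),(358,75))):
    p,q=onz(C,u,.104),onz(C,v,.104);print(p,q,(p+q)/2,np.linalg.norm(p-q),np.degrees(np.arctan2(*(q-p)[[1,0]])))
```

```text
[ 0.60449143 -0.00426149  0.10546661] [np.float64(0.4448604661616846), np.float64(0.44038620919129834)] [ 0.70817393 -0.03602701  0.09939138] [np.float64(0.5607819605747656), np.float64(0.6258164346310461)] 0.1086094737678458 -17.03364807007495
[ 0.60481207 -0.00455177  0.104     ] [ 0.70732345 -0.03417098  0.104     ] [ 0.65606776 -0.01936138  0.104     ] 0.10670463717762897 -16.11589970246305
[ 0.60382408 -0.00413305  0.104     ] [ 0.70675452 -0.0363382   0.104     ] [ 0.6552893  -0.02023562  0.104     ] 0.10785104706998797 -17.37399722115235
```

>>> drive_tool --moves '[[0.05, [0.0457, -0.0066, 0], [0, 0, 0]], [0.03, [0.0457, -0.0066, 0], [0, 0, 0.168]], [0.03, [0, 0, 0.02], [0, 0, 0.168]], [0.03, [0, 0, 0.02], [0, 0, 0.168]], [0.03, [0, 0, 0.02], [0, 0, 0.168]], [0.03, [0, 0, 0.02], [0, 0, 0.168]], [0.03, [0, 0, 0.02], [0, 0, 0.168]], [0.03, [0, 0, 0], [0, 0, 0.168]], [0.03, [0, 0, 0], [0, 0, 0]]]'

```text
time_s: 6.95
tool_pos: [0.6531, -0.0241, 0.1544]
ee_rot: [[0.956, -0.294, 0.001], [-0.294, -0.956, -0.0], [0.001, 0.0, -1.0]]
ft_force: [-0.1, -0.1, -0.3]
gripper_width: 0.03
finger_force: 0.0
```

>>> drive_tool --moves '[[0.03, [0.0012, -0.0049, 0.02], [0, 0, 0]], [0.03, [0, 0, 0.03], [0, 0, 0]], [0.03, [0, 0, 0.027], [0, 0, 0]], [0.03, [0, 0, 0], [0, 0, 0]], [0.0, [0, 0, 0], [0, 0, 0]], [0.0, [0, 0, 0], [0, 0, 0]], [0.0, [0, 0, 0], [0, 0, 0]]]' --force 100

```text
time_s: 7.82
tool_pos: [0.6566, -0.0184, 0.0773]
ee_rot: [[0.956, -0.294, 0.002], [-0.294, -0.956, -0.0], [0.002, -0.0, -1.0]]
ft_force: [-0.1, -0.4, 1.3]
gripper_width: 0.0072
finger_force: 97.9
```

>>> drive_tool --moves '[[0.0, [0, 0, -0.02], [0, 0, 0]], [0.0, [0, 0, -0.03], [0, 0, 0]], [0.0, [0, 0, -0.04], [0, 0, 0]], [0.0, [0, 0, -0.04], [0, 0, 0]], [0.0, [0, 0, -0.04], [0, 0, 0]], [0.0, [0, 0, 0], [0, 0, 0]]]'

```text
time_s: 8.57
tool_pos: [0.6579, -0.0184, 0.2512]
ee_rot: [[0.956, -0.294, 0.007], [-0.294, -0.956, -0.0], [0.007, -0.002, -1.0]]
ft_force: [0.5, -0.0, -3.7]
gripper_width: 0.0069
finger_force: 97.9
```

```bash
cat > tgt.py <<'E'
from h import *
import sys
from scipy.spatial.transform import Rotation as Ro
BX=np.array([.4735,-.3935,0]);yaw=.7025
bx=np.array([np.cos(yaw),np.sin(yaw),0]);by=np.array([-np.sin(yaw),np.cos(yaw),0]);up=np.array([0,0,1.])
S_TCP=float(sys.argv[4]) if len(sys.argv)>4 else .064   # distance from p edge to TCP along plate
def pose(px,pz,th,py=0):
    z=np.cos(th)*bx-np.sin(th)*up;x=-by;y=np.cross(z,x);n=-y
    P=BX+px*bx+py*by+pz*up
    return P-z*S_TCP+n*.0045,np.c_[x,y,z]
if __name__=='__main__':
    o=manip.get_obs();R=np.array(o['ee_rot']);t=np.array(o['tool_pos'])
    T,G=pose(*map(float,sys.argv[1:4]))
    np.set_printoptions(precision=4,suppress=True)
    print('t',o['time_s'],'joints',np.round(o['joints'],1),'w',o['gripper_width'],'target',T)
    print('shift in tool',R.T@(T-t),'turn',Ro.from_matrix(R.T@G).as_rotvec(),'world shift',T-t)
    # p edge now in box frame
    p=t+R[:,2]*S_TCP+R[:,1]*.0045-BX;print('p now box',p@bx,p@by,p[2],'theta',np.arcsin(-R[2,2]))
E
python3 tgt.py -0.02 0.14 1.2
```

```text
t 8.575 joints [ -1.7  22.   88.4  -0.   69.2 105.3] w 0.0069293870160297396 target [ 0.4437 -0.4187  0.2013]
shift in tool [-0.0875  0.4456  0.0485] turn [0.3567 0.0993 0.5647] world shift [-0.2141 -0.4003 -0.0499]
p now box 0.37961708060299687 0.16438315227317885 0.18722194616137663 theta 1.5633658281769067
```

>>> drive_tool --moves '[[0.0, [-0.011, 0.0557, 0], [0, 0, 0]], [0.0, [-0.011, 0.0557, 0], [0, 0, 0]], [0.0, [-0.011, 0.0557, 0], [0, 0, 0]], [0.0, [-0.011, 0.0557, 0], [0, 0, 0]], [0.0, [-0.011, 0.0557, 0], [0, 0, 0]], [0.0, [-0.011, 0.0557, 0], [0, 0, 0]], [0.0, [-0.011, 0.0557, 0], [0, 0, 0]], [0.0, [-0.011, 0.0557, 0], [0, 0, 0]], [0.0, [0, 0, 0], [0, 0, 0]]]'

```text
time_s: 9.7
tool_pos: [0.4382, -0.4211, 0.2451]
ee_rot: [[0.955, -0.298, -0.002], [-0.298, -0.955, 0.0], [-0.002, 0.0, -1.0]]
ft_force: [0.2, -0.1, -3.4]
gripper_width: 0.0071
finger_force: 100.0
```

```bash
python3 tgt.py -0.02 0.15 0.8
```

```text
t 9.7 joints [-44.   18.   94.9  -0.1  67.2  63.4] w 0.007081244884220439 target [ 0.4267 -0.4331  0.199 ]
shift in tool [-0.0073  0.015   0.0461] turn [0.7505 0.2196 0.5368] world shift [-0.0115 -0.0121 -0.0461]
p now box -0.048620411128759825 -0.0005582863435380364 0.1810997619914591 theta 1.5689652017429383
```

>>> drive_tool --moves '[[0.0, [0, 0, 0], [0.125, 0.0366, 0.0895]], [0.0, [0, 0, 0], [0.125, 0.0366, 0.0895]], [0.0, [0, 0, 0], [0.125, 0.0366, 0.0895]], [0.0, [0, 0, 0], [0.125, 0.0366, 0.0895]], [0.0, [0, 0, 0], [0.125, 0.0366, 0.0895]], [0.0, [0, 0, 0], [0.125, 0.0366, 0.0895]], [0.0, [0, 0, 0], [0, 0, 0]]]'

```text
time_s: 10.58
tool_pos: [0.4395, -0.4177, 0.2439]
ee_rot: [[0.648, -0.548, 0.529], [-0.762, -0.463, 0.454], [-0.003, -0.697, -0.717]]
ft_force: [-0.2, 0.3, -4.2]
gripper_width: 0.0069
finger_force: 100.1
```

```bash
python3 tgt.py 0.012 0.065 0.8; python3 tgt.py 0.012 0.03 0.8
```

```text
t 10.575 joints [-65.9  25.5  97.3  43.3  77.2  56. ] w 0.0068591992080280694 target [ 0.4511 -0.4125  0.114 ]
shift in tool [0.0039 0.0817 0.1016] turn [-0.0005  0.0042 -0.0005] world shift [ 0.0116  0.0053 -0.1299]
p now box -0.00022306215971862526 0.0037419901142901886 0.1948916796261993 theta 0.7994550820843254
t 10.575 joints [-65.9  25.5  97.3  43.3  77.2  56. ] w 0.0068591992080280694 target [ 0.4511 -0.4125  0.079 ]
shift in tool [0.0041 0.1061 0.1267] turn [-0.0005  0.0042 -0.0005] world shift [ 0.0116  0.0053 -0.1649]
p now box -0.00022306215971862526 0.0037419901142901886 0.1948916796261993 theta 0.7994550820843254
```

>>> drive_tool --moves '[[0.0, [0.0013, 0.0272, 0.0339], [0, 0.004, 0]], [0.0, [0.0013, 0.0272, 0.0339], [0, 0, 0]], [0.0, [0.0013, 0.0272, 0.0339], [0, 0, 0]], [0.0, [0, 0, 0], [0, 0, 0]]]'

```text
time_s: 11.08
tool_pos: [0.4531, -0.4112, 0.1141]
ee_rot: [[0.65, -0.546, 0.529], [-0.76, -0.466, 0.453], [-0.0, -0.696, -0.718]]
ft_force: [-0.5, -0.1, -2.7]
gripper_width: 0.0073
finger_force: 100.1
```

```bash
python3 tgt.py 0.012 0.03 0.8
```

```text
t 11.075 joints [-64.5  35.3 100.9  47.   66.9  46.6] w 0.007339342095612633 target [ 0.4511 -0.4125  0.079 ]
shift in tool [-0.0003  0.0261  0.0235] turn [0.0006 0.0038 0.0035] world shift [-0.002  -0.0013 -0.0351]
p now box 0.01436209106634017 -0.0001040872748739952 0.06504439435149921 theta 0.800588021183514
```

>>> drive_tool --moves '[[0.0, [0, 0.009, 0.008], [0, 0, 0]], [0.0, [0, 0.009, 0.008], [0, 0, 0]], [0.0, [0, 0.008, 0.0075], [0, 0, 0]], [0.0, [0, 0, 0], [0, 0, 0]]]'

```text
time_s: 11.58
tool_pos: [0.4512, -0.4151, 0.0809]
ee_rot: [[0.647, -0.545, 0.533], [-0.763, -0.465, 0.449], [0.003, -0.697, -0.717]]
ft_force: [0.2, -0.2, -3.9]
gripper_width: 0.007
finger_force: 100.1
```

```bash
python3 tgt.py 0.03 0.027 0.8; python3 tgt.py 0.038 0.026 0.6
```

```text
t 11.575 joints [-64.9  38.3 101.1  48.1  64.7  43.8] w 0.00698944388967264 target [ 0.4648 -0.4008  0.076 ]
shift in tool [-0.0021 -0.0107  0.0172] turn [-0.0008 -0.0017  0.0029] world shift [ 0.0136  0.0143 -0.0049]
p now box 0.010411477640886247 -0.0022075875050165386 0.031893514262160055 theta 0.7991740039637781
t 11.575 joints [-64.9  38.3 101.1  48.1  64.7  43.8] w 0.00698944388967264 target [ 0.4641 -0.4014  0.0659]
shift in tool [-0.0021 -0.0029  0.0238] turn [ 0.1992 -0.0014  0.003 ] world shift [ 0.0129  0.0137 -0.0151]
p now box 0.010411477640886247 -0.0022075875050165386 0.031893514262160055 theta 0.7991740039637781
```

>>> drive_tool --moves '[[0.0, [-0.001, -0.0055, 0.009], [0, 0, 0]], [0.0, [-0.001, -0.0052, 0.0082], [0, 0, 0]], [0.0, [0, 0, 0], [0, 0, 0]]]'

```text
time_s: 11.95
tool_pos: [0.4658, -0.4, 0.0766]
ee_rot: [[0.648, -0.544, 0.533], [-0.762, -0.466, 0.45], [0.004, -0.697, -0.717]]
ft_force: [0.2, -0.1, -2.6]
gripper_width: 0.0071
finger_force: 100.1
```

```bash
python3 tgt.py 0.038 0.0265 0.6; python3 tgt.py 0.044 0.026 0.5
```

```text
t 11.95 joints [-63.1  38.3 102.1  49.5  63.3  43.8] w 0.007123981866801046 target [ 0.4641 -0.4014  0.0664]
shift in tool [0.     0.0087 0.0059] turn [ 0.199  -0.0007  0.0044] world shift [-0.0016 -0.0014 -0.0103]
p now box 0.031312773424032034 -4.5384249156598874e-05 0.027644010155031904 theta 0.7990038752462802
t 11.95 joints [-63.1  38.3 102.1  49.5  63.3  43.8] w 0.007123981866801046 target [ 0.4659 -0.4     0.0606]
shift in tool [-0.      0.0111  0.0115] turn [ 0.299  -0.0005  0.0044] world shift [ 0.0001  0.     -0.016 ]
p now box 0.031312773424032034 -4.5384249156598874e-05 0.027644010155031904 theta 0.7990038752462802
```

>>> drive_tool --moves '[[0.0, [0, 0.0043, 0.003], [0.1, 0, 0.002]], [0.0, [0, 0.0043, 0.003], [0.1, 0, 0.002]], [0.0, [0, 0, 0], [0, 0, 0]]]'

```text
time_s: 12.32
tool_pos: [0.4634, -0.4022, 0.0649]
ee_rot: [[0.644, -0.432, 0.632], [-0.765, -0.362, 0.532], [-0.001, -0.826, -0.564]]
ft_force: [0.3, 0.6, -3.3]
gripper_width: 0.0068
finger_force: 100.3
```

```bash
python3 tgt.py 0.044 0.0258 0.5; python3 tgt.py 0.048 0.025 0.47
```

```text
t 12.325 joints [-67.2  44.8 100.4  56.4  71.2  35.3] w 0.006816210037717352 target [ 0.4659 -0.4     0.0604]
shift in tool [-0.0001  0.0018  0.0052] turn [ 0.0989 -0.0019 -0.0028] world shift [ 0.0025  0.0022 -0.0045]
p now box 0.0370074833643547 -0.00020800581886255137 0.02509592525638279 theta 0.5988547770079151
t 12.325 joints [-67.2  44.8 100.4  56.4  71.2  35.3] w 0.006816210037717352 target [ 0.4681 -0.398   0.058 ]
shift in tool [-0.0001  0.0021  0.0091] turn [ 0.1289 -0.0019 -0.0028] world shift [ 0.0047  0.0042 -0.0069]
p now box 0.0370074833643547 -0.00020800581886255137 0.02509592525638279 theta 0.5988547770079151
```

>>> drive_tool --moves '[[0.0, [0, 0.001, 0.0026], [0.05, 0, -0.001]], [0.0, [0, 0.0005, 0.0026], [0.05, 0, -0.001]], [0.0, [0, 0, 0.002], [0.0, 0, 0]], [0.0, [0, 0, 0], [0, 0, 0]]]'

```text
time_s: 12.82
tool_pos: [0.4683, -0.3984, 0.0611]
ee_rot: [[0.646, -0.364, 0.671], [-0.763, -0.311, 0.566], [0.003, -0.878, -0.479]]
ft_force: [0.7, 0.7, -2.5]
gripper_width: 0.0073
finger_force: 100.2
```

```bash
python3 tgt.py 0.05 0.025 0.47
```

```text
t 12.825 joints [-68.2  48.1  99.5  59.5  75.2  31.6] w 0.00732602975140511 target [ 0.4697 -0.3967  0.058 ]
shift in tool [-0.0004  0.0017  0.0033] turn [ 0.0297 -0.0014  0.0023] world shift [ 0.0013  0.0017 -0.0031]
p now box 0.046894011553115594 -0.0005398922507542092 0.02651061421964258 theta 0.49965114785101866
```

>>> drive_tool --moves '[[0.0, [0, 0.0008, 0.002], [0, 0, 0]], [0.015, [0, -0.001, 0], [0, 0, 0]], [0.015, [0, 0, 0], [0, 0, 0]], [0.016, [0, 0, -0.02], [0, 0, 0]], [0.016, [0, 0, -0.03], [0, 0, 0]], [0.016, [0, 0, -0.04], [0, 0, 0]], [0.016, [0, 0, 0], [0, 0, 0]]]' --force 40

```text
time_s: 13.7
tool_pos: [0.4076, -0.4519, 0.1057]
ee_rot: [[0.643, -0.364, 0.674], [-0.765, -0.313, 0.562], [0.007, -0.877, -0.48]]
ft_force: [-0.7, -0.0, -0.1]
gripper_width: 0.0163
finger_force: 0.0
```

Run:
```python
from h import *
o=manip.get_obs();print(o['time_s'],o['tool_pos'],o['joints'])
W=cal('wrist');im=manip.snapshot('wrist');np.savez('w5.npz',K=W[0],R=W[1],t=W[2]);S=manip.snapshot('scene');D=manip.snapshot('side')
cv2.imwrite('pics/w5.png',im[:,:,::-1]);cv2.imwrite('pics/s5.png',S[:,:,::-1]);cv2.imwrite('pics/d5.png',D[:,:,::-1])
a=cv2.resize(im[:,:,::-1],(480,300))
b=cv2.resize(S[195:275,330:410,::-1],(300,300),interpolation=cv2.INTER_CUBIC);c=cv2.resize(D[160:240,320:400,::-1],(300,300),interpolation=cv2.INTER_CUBIC)
cv2.imwrite('pics/g.png',np.vstack([np.hstack([a,b]),np.hstack([c,np.zeros((300,480,3),np.uint8)])]))
```

```text
13.7 [ 0.40757964 -0.45186817  0.10568967] [-74.79441651  45.44968141  95.85306828  53.7182364   81.60087715
  34.61586883]
```

View pics/g.png

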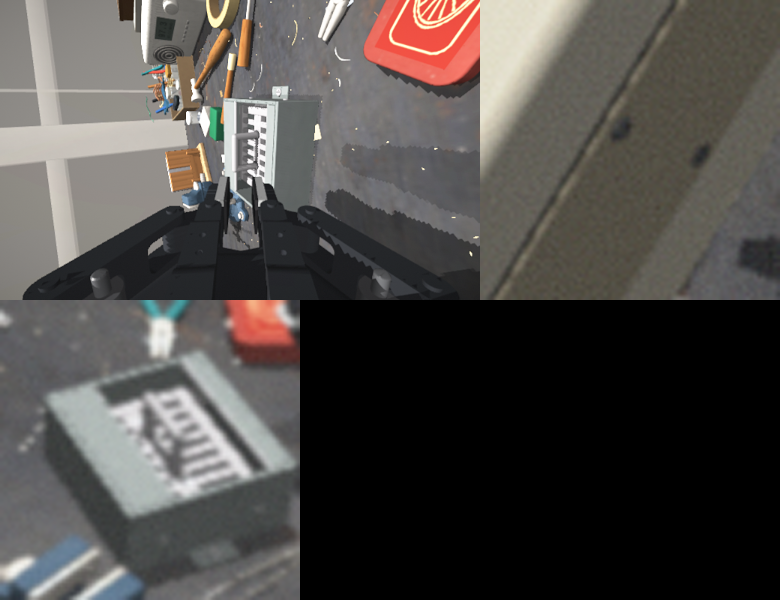

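>>> drive_tool --moves '[[0.03, [0, -0.05, -0.027], [0, 0, 0]], [0.03, [0, -0.02, -0.011], [-0.178, 0, 0]], [0.03, [0, 0, 0], [-0.178, 0, 0]], [0.03, [0, 0, 0], [-0.178, 0, 0]], [0.03, [0, 0, 0], [-0.178, 0, 0]], [0.03, [0, 0, 0], [-0.178, 0, 0]], [0.03, [0, 0, 0], [-0.178, 0, 0]], [0.03, [0, 0, 0], [0, 0, 0]]]'

```text
time_s: 14.85
tool_pos: [0.4114, -0.4454, 0.1832]
ee_rot: [[0.65, -0.76, 0.004], [-0.76, -0.65, 0.0], [0.002, -0.003, -1.0]]
ft_force: [-0.6, 0.4, -0.2]
gripper_width: 0.03
finger_force: 0.0
```

```bash
cat > down.py <<'E'
from h import *
import sys
from scipy.spatial.transform import Rotation as Ro
np.set_printoptions(precision=4,suppress=True)
BX=np.array([.4735,-.3935,0]);yaw=.7025
bx=np.array([np.cos(yaw),np.sin(yaw),0]);by=np.array([-np.sin(yaw),np.cos(yaw),0]);up=np.array([0,0,1.])
o=manip.get_obs();R=np.array(o['ee_rot']);t=np.array(o['tool_pos'])
x,y,z=map(float,sys.argv[1:4]);T=BX+x*bx+y*by+z*up;G=np.c_[-by,-bx,-up]
print(o['time_s'],'shift',R.T@(T-t),'turn',Ro.from_matrix(R.T@G).as_rotvec(),'TCP box',(t-BX)@bx,(t-BX)@by,t[2])
E
python3 down.py 0.0075 0 0.12
python3 - <<'E'
from h import *
W=cal('wrist');im=manip.snapshot('wrist');cv2.imwrite('pics/w6.png',im[:,:,::-1])
E
```

```text
14.85 shift [ 0.0008 -0.0882  0.0635] turn [-0.0035 -0.0025  0.0056] TCP box -0.08089965807307842 0.0004992655979431243 0.1831810551944126
```

>>> drive_tool --moves '[[0.03, [0, -0.044, 0], [0, 0, 0.005]], [0.03, [0, -0.044, 0], [0, 0, 0]], [0.03, [0, 0, 0.05], [0, 0, 0]], [0.03, [0, 0, 0.045], [0, 0, 0]], [0.03, [0, 0, 0.018], [0, 0, 0]], [0.03, [0, 0, 0.013], [0, 0, 0]], [0.03, [0, 0, 0], [0, 0, 0]]]' --force 30

```text
time_s: 15.78
tool_pos: [0.4768, -0.3919, 0.0575]
ee_rot: [[0.641, -0.767, 0.005], [-0.767, -0.641, 0.001], [0.002, -0.004, -1.0]]
ft_force: [-0.2, -0.3, -0.1]
gripper_width: 0.0296
finger_force: 0.0
```

```bash
python3 down.py 0.0075 0 0.056
```

```text
15.775 shift [-0.0009 -0.0039  0.0015] turn [-0.0041 -0.0024 -0.0063] TCP box 0.0036092817433257306 -0.0008960308018418021 0.057482460636885724
```

>>> drive_tool --moves '[[0.03, [0, -0.003, 0.001], [0, 0, 0]], [0.0, [0, 0, 0], [0, 0, 0]], [0.0, [0, 0, 0], [0, 0, 0]], [0.0, [0, 0, 0], [0, 0, 0]], [0.0, [0, 0, 0], [0, 0, 0]]]'

```text
time_s: 16.4
tool_pos: [0.48, -0.3898, 0.0576]
ee_rot: [[0.642, -0.767, 0.006], [-0.767, -0.642, -0.001], [0.005, -0.004, -1.0]]
ft_force: [-0.1, 0.8, 6.5]
gripper_width: 0.0063
finger_force: 29.8
```

```bash
python3 down.py -0.010 0 0.0565
```

```text
16.4 shift [-0.0013  0.0174  0.0011] turn [-0.004  -0.0045 -0.0052] TCP box 0.007355508508440224 -0.0014352578927077251 0.057633609931969566
```

>>> drive_tool --moves '[[0.0, [0, 0.003, -0.0005], [0, 0, 0]], [0.0, [0, 0.004, 0], [0, 0, 0]], [0.0, [0, 0.004, 0], [0, 0, 0]], [0.0, [0, 0.004, 0], [0, 0, 0]], [0.0, [0, 0, 0], [0, 0, 0]]]'

```text
time_s: 17.02
tool_pos: [0.4683, -0.3997, 0.0576]
ee_rot: [[0.642, -0.767, 0.006], [-0.767, -0.642, -0.001], [0.004, -0.004, -1.0]]
ft_force: [1.5, 1.1, 6.4]
gripper_width: 0.0063
finger_force: 29.9
```

```bash
python3 down.py -0.010 0 0.0565
```

```text
17.025 shift [-0.0014  0.002   0.0011] turn [-0.004  -0.0044 -0.0057] TCP box -0.008017613414177768 -0.0013682804556354308 0.057630298809589
```

>>> drive_tool --moves '[[0.0, [0, 0.0015, 0], [0, 0, 0]], [0.0, [0, 0.0015, 0], [0, 0, 0]], [0.0, [0, 0, 0], [0, 0, 0]]]'

```text
time_s: 17.4
tool_pos: [0.4676, -0.4001, 0.0578]
ee_rot: [[0.641, -0.767, 0.008], [-0.767, -0.641, 0.001], [0.004, -0.007, -1.0]]
ft_force: [10.5, 10.0, 8.1]
gripper_width: 0.0064
finger_force: 30.2
```

```bash
python3 down.py -0.010 0 0.0565
```

```text
17.4 shift [-0.0012  0.0013  0.0013] turn [-0.007  -0.0043 -0.0065] TCP box -0.00875906491051488 -0.0012306037386860193 0.057819177885095
```

>>> drive_tool --moves '[[0.025, [0, 0, 0], [0, 0, 0]], [0.025, [0, 0, 0], [0, 0, 0]], [0.025, [0, 0, -0.02], [0, 0, 0]], [0.025, [0, 0, -0.05], [0, 0, 0]], [0.025, [0, 0, -0.05], [0, 0, 0]], [0.025, [0, 0, 0], [0, 0, 0]]]'

```text
time_s: 18.15
tool_pos: [0.467, -0.4032, 0.1827]
ee_rot: [[0.642, -0.767, 0.011], [-0.767, -0.642, -0.006], [0.011, -0.005, -1.0]]
ft_force: [0.2, -0.1, -0.3]
gripper_width: 0.0249
finger_force: 0.0
```

Run:
```python
from h import *
BX=np.array([.4735,-.3935,0]);yaw=.7025
c,s=np.cos(yaw),np.sin(yaw)
W=cal('wrist');im=manip.snapshot('wrist');cv2.imwrite('pics/w7.png',im[:,:,::-1])
# sharpen into box frame: rectify plane z=.067 (handle top) and z=.033 (plate top), print column brightness
for z,n in ((.067,'handle'),(.033,'plate'),(.052,'flange')):
    xs=np.arange(-.06,.0601,.003);ys=np.arange(-.012,.0121,.003) if n!='handle' else np.arange(-.018,.0181,.003)
    row=[]
    for x in xs:
        P=[[BX[0]+c*x-s*y,BX[1]+s*x+c*y,z] for y in ys];uv=proj(W,P).astype(np.float32)
        row.append(int(np.median(cv2.remap(im.mean(2).astype(np.float32),uv[:,0].reshape(1,-1),uv[:,1].reshape(1,-1),1))))
    print(n,dict(zip(np.round(xs*1000).astype(int).tolist(),row)))
g=cv2.cvtColor(im,cv2.COLOR_RGB2GRAY)
c0=proj(W,[BX[0]-.009*c,BX[1]-.009*s,.052])[0];print(c0)
```

```text
handle {-60: 114, -57: 126, -54: 209, -51: 214, -48: 199, -45: 187, -42: 196, -39: 96, -36: 151, -33: 186, -30: 184, -27: 189, -24: 188, -21: 177, -18: 184, -15: 202, -12: 162, -9: 223, -6: 165, -3: 188, 0: 195, 3: 194, 6: 214, 9: 197, 12: 203, 15: 187, 18: 157, 21: 79, 24: 226, 27: 221, 30: 221, 33: 222, 36: 222, 39: 221, 42: 220, 45: 220, 48: 220, 51: 219, 54: 205, 57: 142, 60: 117}
plate {-60: 184, -57: 184, -54: 183, -51: 182, -48: 182, -45: 208, -42: 86, -39: 147, -36: 186, -33: 166, -30: 158, -27: 173, -24: 160, -21: 153, -18: 162, -15: 232, -12: 157, -9: 222, -6: 188, -3: 232, 0: 175, 3: 170, 6: 172, 9: 166, 12: 172, 15: 166, 18: 170, 21: 177, 24: 154, 27: 105, 30: 235, 33: 222, 36: 222, 39: 222, 42: 222, 45: 221, 48: 221, 51: 220, 54: 221, 57: 220, 60: 220}
flange {-60: 115, -57: 186, -54: 184, -51: 183, -48: 182, -45: 182, -42: 195, -39: 169, -36: 222, -33: 233, -30: 202, -27: 202, -24: 203, -21: 203, -18: 205, -15: 214, -12: 162, -9: 223, -6: 176, -3: 235, 0: 235, 3: 235, 6: 235, 9: 235, 12: 234, 15: 235, 18: 234, 21: 232, 24: 99, 27: 237, 30: 222, 33: 222, 36: 221, 39: 222, 42: 221, 45: 220, 48: 220, 51: 220, 54: 220, 57: 199, 60: 206}
[318.51904108 197.74445292]
```

```bash
python3 -c "
from station import manip
print(manip.hand_in())"
```

```text
the job is handed in; nothing more can be done
None
```

I handed the job in at about 18 s of the 58 s allowed. The tweezers are on the bench beside the box, and the grate was tipped in handle side up. It dropped flat on the ledges and was slid towards the shallow-flange wall until it stopped there at about 14 N. The final image shows the handle near x = −9 mm, against −10 mm for home; the hand-in gave no verdict.

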